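# Open the ratchet stop of the spice row

## Robot

A 6-joint arm with a two-finger parallel gripper is mounted at the origin on the work surface; the furniture and walls round the work are solid. World frame = base frame: x ahead of the robot, y to its left, z up, the work surface at z = 0. Lengths are in mm, angles in rad, forces in N, time in s.
With the tool pointing down it reaches from about 275 to 750 mm from the base axis. Payload 10.2 kg.
Tool frame: the origin (TCP) lies on the centre line of the jaws, within the pads' length; the fingertips stand 17 mm ahead of it and the grasp point (between the pads) lies 2 mm behind it; z points along the fingers, y is the line along which they close (so a half turn about z gives the same grasp; the last joint's range is limited). The gripper opens to 85 mm and grips with 20 to 120 N. Pads are 22 mm wide; open, the fingers measure 114 mm over their backs; the gripper's body (76 mm by 85 mm) begins 54 mm behind the grasp point. The pads swing forward as they close: fully open they stand 13 mm farther back than shut.
Start: joints at [1.008, 0.313, 1.498, -0, 1.331, -0.223], TCP at [174.995, 494.983, 248.294] pointing down, gripper open.
Joint ranges: [-2.94, 2.94], [-0.97, 2.17], [0.19, 2.56], [-1.23, 4.37], [0.02, 3.11], [-2.88, 2.88]. Speed limits (rad/s): [2.39, 2.39, 3.01, 3.14, 3.14, 3.14].

## Interface

Orientations are given as a unit quaternion [w, x, y, z].
In Python, from rig import ctrl gives the robot as it stands. The module is installed in compiled form; this text tells all that it offers.
- The arm moves only by the shell command python3 -m jog 'ROWS' [FORCE]. ROWS is JSON, a list of rows, each an object with "delta_pos": the shift along the world's x, y, z in mm, a list of three; "angular": the turn, a rotation vector about the world's x, y, z in rad, a list of three; "fingers": the opening, from 0 (shut) to 1 (fully open). In form: [{"delta_pos": [tx, ty, tz], "angular": [rx, ry, rz], "fingers": fingers}, ...]. A call has 1 to 10 rows; each row is the pose to reach, as a shift and turn from the pose commanded when the call began; what a row does not reach only later rows make up. A row lasts 1/8 s, in which the tool goes at most 62.5 mm and 10.7 degrees, less where a joint would pass 70% of its speed; a pose out of reach is approached as far as the arm can. A call with a gripper value outside its range is refused whole. The fingers move at their own pace and stop on an object; FORCE is the grip in N (left out, the last holds). Time passes only in rows, so rows that repeat a pose let the fingers close. It gives the time, the measured TCP pose, the force, the opening and the grip force at its end, in the units of the state.
- ctrl.sense(): the state, without advancing time (a new reading comes with each control period).
- ctrl.capture(name): name is "scene" or "top" or "wrist"; returns a dict with "pixels" (420x560x3 uint8, blue, green, red), "fx", "fy", "cx", "cy" (pixels), "R" (3x3) and "t" (3): a world point X has camera coordinates R X + t. Camera axes: x right, y down, z forward; pixel columns grow to the right and rows downward; lengths in mm; the calibration is good to about 2 mm. A picture is of the moment at which its call begins. There is no depth.
- ctrl.finish_job(): hands the job in; it is judged then, once.
The state is a dict: "time_s": time; "joints": joint angles; "dq": joint speeds; "tau": joint torques, N m; "eef_pos": TCP position; "ee_rot": TCP orientation; "force": force on the tool from outside, world axes, zero at the start; "wrist_torque": the same for the moment, N m; "grip_width": opening from 0.0 (shut) to 1.0 (fully open); "grip_force": force on a finger pad.
Only numpy, scipy, OpenCV 4.12 (cv2) and the standard library are available. Lean on these libraries where they do the work, as an engineer would, in place of code of your own. Each camera call takes 0.05 s, during which the arm holds its last target. There are 200 camera calls.

## Task

The ratchet stop on the island holds the row of three spice jars too tightly for the salt shaker to join them. With the fingertips, press down the release pad on its sliding jaw and, keeping it pressed, push the jaw back along its bar, away from the jars, all the way to the end of the bar; then let go so that the release springs up again. Do not grip the jaw, and leave the jars and the salt shaker standing where they are.

Things in the scene. Friction and masses are not known exactly. Their poses are not given: they have to be found in the camera images.
- shelf_stop: The ratchet stop, fixed to the island: a steel bar 30 mm wide, 345 mm long, along its own y, its top 34 mm above the surface, between two grey end blocks 60 mm wide and 44 mm high. Origin: on the surface under the middle of the bar. Its z is up, +y points along the bar to the fixed aluminium end plate (at y = +160 mm), +x (away from the robot) to the side where the jars stand; both plates reach from x = 8 to 108 mm and are 64 mm high. The jaw opens towards -y.
- jaw (a joint): Travel of the sliding jaw along the bar, m: 0 = nearest the end plate, grows as the jaw is pushed towards -y of shelf_stop, 0.100 = against the end block. It slides with about 3 N friction when the release is pressed; with the release up a sawtooth rack (8 mm pitch) under the bar lets it open by at most 8 mm more. The jaw's grey saddle is 92 mm wide (x), 82 mm long (y), its top 46 mm above the surface.
- release (a joint): How far the release pad is pressed down, m: 0 to 0.010. At rest it reads 0 to 0.004 (as the pawl lies on the rack). From about 0.0055 on, the pawl is clear of the rack; a spring pushes it back up (2 N at 0, 6 N at 0.010) so it must be kept down while the jaw is pushed, by the same fingertips.
- release_top (a point): Centre of the top of the black ribbed release pad, 38 mm (x) by 36 mm (y), on the saddle. Its top stands 58 mm above the surface when joint release is 0 and 48 mm when fully pressed. Axes as shelf_stop.
- thumb_face (a point): A point on the middle of the face of the upright grey thumb rest, 24 mm from the release pad's centre towards -y, facing +y to the pad. The thumb rest is 92 mm wide, 7 mm thick, its top 86 mm above the surface, and moves with the jaw: fingertips on the pad push against it to drive the jaw. The point is 70 mm above the surface.
- spice_0: Spice jar with red cap, 45 mm across, 106 mm high, loose, nearest the end plate. Origin: centre of its underside.
- spice_1: The middle spice jar, same size. Origin: centre of its underside.
- spice_2: The spice jar nearest the jaw, same size. Origin: centre of its underside.
- salt_shaker: Salt shaker, 44 mm across, 90 mm high, loose, standing beyond the jaw plate, on the +x side of the stop. Origin: centre of its underside.
Mind the look-alikes: they are no part of the job. Leave any blue look-alike of the spice_2 alone. Leave any orange look-alike of the spice_0 alone.

How it is judged:
By the outcome, as a careful person would: the job done as asked, in the order asked, and still so for the second after the job is handed in, with the robot touching nothing.
It also fails if it takes over 32 s, if anything falls off the work surface, if the arm or the gripper's body presses on something with over 40 N, if the wrist force passes 120 N, or if a joint passes its speed limit or range.

## Working session

There is one attempt and no reset: what is moved stays moved. The work goes in short steps, Python scripts to look and compute and a shell command to move; the robot and the scene stay as the last step left them, time stands still between calls to the robot, and variables do not carry over. Pictures are saved under pics/ and viewed, at most 10 in all, crops included, and the job is handed in when it is done.

```bash
mkdir -p pics; python3 - <<'E'
from rig import ctrl
import cv2,numpy as np
for n in("top","scene"):
    c=ctrl.capture(n); cv2.imwrite(f"pics/{n}0.png",c["pixels"])
    np.savez(f"{n}0.npz",**c)
    print(n,c["fx"],c["cx"],c["cy"],np.round(c["R"],3).tolist(),np.round(c["t"],1))
s=ctrl.sense(); print(s["time_s"],s["eef_pos"],s["ee_rot"],s["force"])
E
```

```text
top 382.49410994881424 280.6873234640714 210.3159690612381 [[-0.023, -1.0, -0.004], [-0.99, 0.023, -0.137], [0.137, 0.001, -0.991]] [ 59.4 575.4 853.7]
scene 418.2955895267081 278.9366434051758 213.14094234301712 [[0.528, -0.849, -0.015], [-0.625, -0.377, -0.683], [0.575, 0.37, -0.73]] [-258.6  454.4  528.3]
0.1 [174.87046701 494.79738133 247.78770376] [-2.35526398e-04  1.69083845e-01  9.85601491e-01 -5.46218100e-04] [ 0.29169843 -0.06479967 -0.56248407]
```

View pics/top0.png

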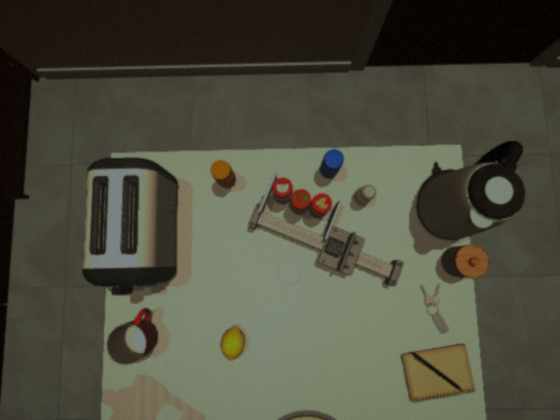

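View pics/scene0.png

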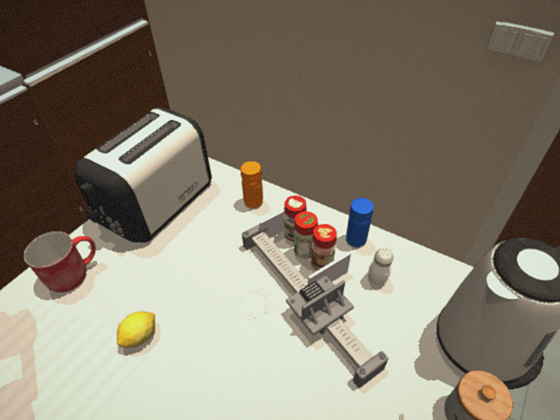

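```bash
python3 - <<'E'
import cv2
a=cv2.imread("pics/top0.png")[160:295,240:420]; b=cv2.imread("pics/scene0.png")[190:390,230:400]
cv2.imwrite("pics/topc.png",cv2.convertScaleAbs(cv2.resize(a,None,fx=4.4,fy=4.4,interpolation=cv2.INTER_CUBIC),alpha=1.4))
cv2.imwrite("pics/scc.png",cv2.resize(b,None,fx=3,fy=3,interpolation=cv2.INTER_CUBIC))
E
```

```text
(no output)
```

View pics/topc.png

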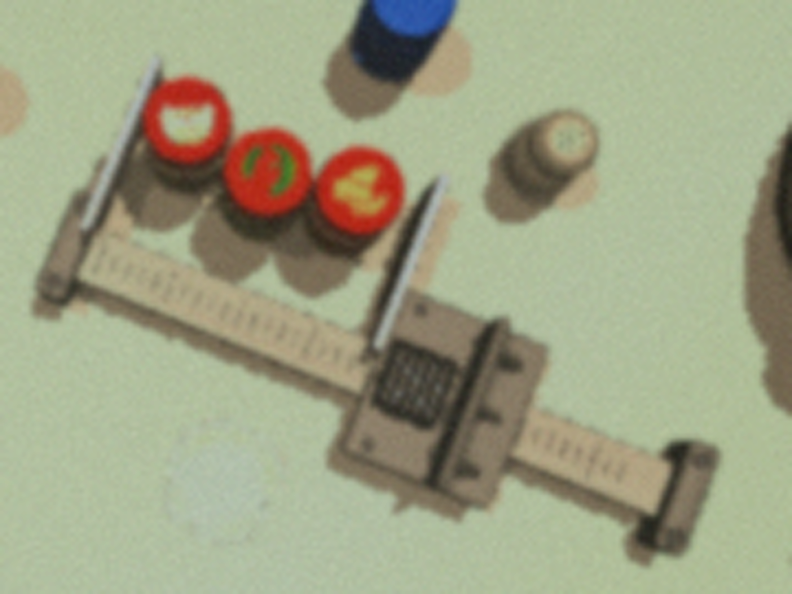

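View pics/scc.png

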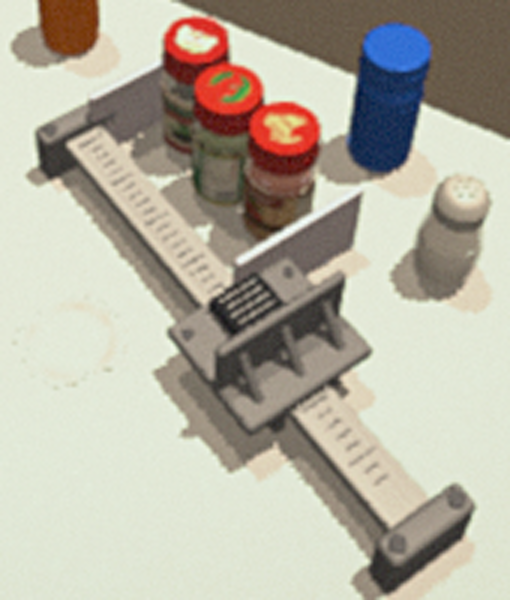

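```bash
cat > fit.py <<'E'
import numpy as np
from scipy.optimize import least_squares
C={n:dict(np.load(n+"0.npz")) for n in("top","scene")}
U={"top":lambda p:(240+p[0]/4.4-.4,160+p[1]/4.4-.4),"scene":lambda p:(230+p[0]/3-.33,190+p[1]/3-.33)}
def proj(n,X):
    c=C[n];q=c["R"]@X+c["t"].ravel();return np.array([c["fx"]*q[0]/q[2]+c["cx"],c["fy"]*q[1]/q[2]+c["cy"]])
# local point: (x,y,z,k) y offset relative to pad if k
obs=[("top",(155,62),"E108"),("top",(88,228),"E8"),("top",(500,320),"T46"),("top",(440,485),"T-46"),("top",(418,386),"P"),
("top",(67,250),"B+"),("top",(688,497),"B-"),("top",(443,180),"J108"),("top",(380,345),"J8"),
("scene",(250,303),"P"),("scene",(343,277),"T46"),("scene",(218,350),"T-46"),("scene",(362,195),"J108"),("scene",(236,262),"J8"),("scene",(75,122),"B+"),("scene",(423,518),"B-")]
def loc(k,p):
    py=p[3];pz=p[5]
    if k[0]=="E":return (float(k[1:]),162,64)
    if k[0]=="T":return (float(k[1:]),py-24-3.5,86)
    if k[0]=="P":return (0,py,pz)
    if k[0]=="B":return (0,float(k[1]+"1")*p[6],44)
    if k[0]=="J":return (float(k[1:]),py+p[4],64)
def W(l,p):
    c,s=np.cos(p[2]),np.sin(p[2]);return np.array([p[0]+c*l[0]-s*l[1],p[1]+s*l[0]+c*l[1],l[2]])
def res(p):
    return np.concatenate([proj(n,W(loc(k,p),p))-U[n](uv) for n,uv,k in obs]+[[(p[5]-56)/4,(p[6]-180)/10]])
r=least_squares(res,[450,-50,-.3,-40,30,56,180],x_scale=[100,100,.3,50,30,5,10],loss="soft_l1")
p=r.x
if __name__=="__main__":
    print(np.round(p,3));e=res(p)
    for o,a in zip(obs,e.reshape(-1,2)):print(o[0],o[2],np.round(a,1))
    print("pad",W((0,p[3],0),p),"bar dir -y",W((0,-1,0),p)-W((0,0,0),p))
E
python3 fit.py
```

```text
[ 4.95999e+02 -5.28300e+01 -4.07000e-01 -2.14490e+01  2.36110e+01
  5.76550e+01  1.72510e+02]
top E108 [ 1.9 -0.3]
top E8 [0.6 1.9]
top T46 [ 1.8 -0.6]
top T-46 [0.5 1.2]
top P [-0.5 -0.3]
top B+ [ 0.3 -0.5]
top B- [-0.5 -0.2]
top J108 [ 1.4 -1.5]
top J8 [-0.1  1.7]
scene P [-0.5  0.2]
scene T46 [ 0.1 -2.2]
scene T-46 [-0.9  0.7]
scene J108 [-0.2 -2.8]
scene J8 [-0.3  0.5]
scene B+ [-0.7 -1.8]
scene B- [ 0.2 -0.3]
pad [487.51587787 -72.53092173   0.        ] bar dir -y [-0.39549388 -0.91846861  0.        ]
```

```bash
python3 -m jog '[{"delta_pos":[34,-62,0],"angular":[0,0,-0.17],"fingers":0},{"delta_pos":[65,-120,0],"angular":[0,0,-0.34],"fingers":0},{"delta_pos":[96,-177,0],"angular":[0,0,-0.5],"fingers":0},{"delta_pos":[127,-234,0],"angular":[0,0,-0.67],"fingers":0},{"delta_pos":[158,-291,0],"angular":[0,0,-0.84],"fingers":0},{"delta_pos":[188,-348,0],"angular":[0,0,-1.0],"fingers":0},{"delta_pos":[218,-405,0],"angular":[0,0,-1.17],"fingers":0},{"delta_pos":[249,-460,0],"angular":[0,0,-1.34],"fingers":0},{"delta_pos":[280,-517,0],"angular":[0,0,-1.5],"fingers":0},{"delta_pos":[310,-573,-20],"angular":[0,0,-1.634],"fingers":0}]'
```

```text
time_s: 1.35
eef_pos: [472.7, -55.6, 235.0]
ee_rot: [0.001, 0.836, 0.549, 0.001]
force: [0.8, 0.4, 0.7]
grip_width: -0.002
grip_force: 0.0
```

```bash
python3 -m jog '[{"delta_pos":[0,0,-40],"angular":[0,0,0],"fingers":0},{"delta_pos":[0,0,-78],"angular":[0,0,0],"fingers":0},{"delta_pos":[0,0,-78],"angular":[0,0,0],"fingers":0}]'
python3 - <<'E'
from rig import ctrl
import cv2,numpy as np
from fit import p,W
s=ctrl.sense(); print(s["eef_pos"],s["joints"],s["force"])
a=[]
for n in("wrist","top","scene"):
    c=ctrl.capture(n); im=c["pixels"].copy()
    for l,col in (((0,p[3],56),(0,255,0)),((0,p[3]-24,70),(255,0,255))):
        q=c["R"]@W(l,p)+np.ravel(c["t"]);u=(int(c["fx"]*q[0]/q[2]+c["cx"]),int(c["fy"]*q[1]/q[2]+c["cy"]))
        print(n,u); 
        if n=="wrist": cv2.circle(im,u,3,col,-1)
    if n=="wrist": cv2.imwrite("pics/w1.png",im)
    else: a.append(im)
h=[cv2.resize(a[0][160:295,240:420],(600,450)),cv2.resize(a[1][190:390,230:400],(382,450))]
cv2.imwrite("pics/ts1.png",cv2.resize(cv2.convertScaleAbs(np.hstack(h),alpha=1.3),(800,366)))
E
```

```text
time_s: 1.72
eef_pos: [470.4, -53.0, 154.7]
ee_rot: [-0.002, 0.834, 0.551, -0.002]
force: [-0.0, -0.4, 0.8]
grip_width: 0.001
grip_force: 0.0
[470.44132709 -52.99731268 154.69338816] [-3.60386482e-01  3.04572358e-01  1.77294175e+00  8.18206943e-06
  1.06967787e+00  4.28800796e-02] [-0.01077172 -0.42351272  0.79216187]
wrist (311, 232)
wrist (312, 270)
top (333, 247)
top (344, 250)
scene (312, 291)
scene (321, 296)
```

View pics/w1.png

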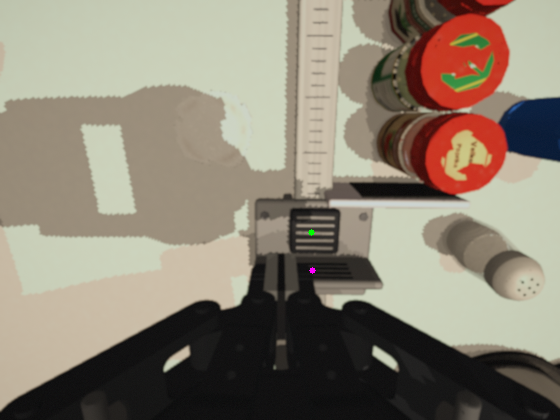

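View pics/ts1.png

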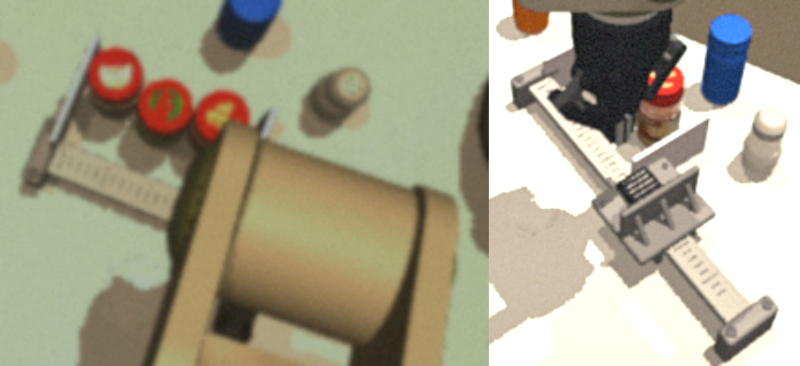

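```bash
python3 -m jog '[{"delta_pos":[17,-26,0],"angular":[0,0,0],"fingers":0},{"delta_pos":[17,-26,-40],"angular":[0,0,0],"fingers":0},{"delta_pos":[17,-26,-65],"angular":[0,0,0],"fingers":0},{"delta_pos":[17,-26,-75],"angular":[0,0,0],"fingers":0},{"delta_pos":[17,-26,-75],"angular":[0,0,0],"fingers":0}]' 40
python3 - <<'E'
from rig import ctrl
import cv2,numpy as np
s=ctrl.sense(); print(s["eef_pos"],s["force"])
b=cv2.resize(ctrl.capture("wrist")["pixels"][120:320,180:430],(500,400)); a=cv2.resize(ctrl.capture("scene")["pixels"][220:350,250:350],(300,400))
cv2.imwrite("pics/w2.png",np.hstack([b,a]))
E
```

```text
time_s: 2.5
eef_pos: [489.2, -79.4, 82.4]
ee_rot: [0.0, 0.834, 0.551, 0.0]
force: [0.5, -0.4, 0.4]
grip_width: -0.001
grip_force: 0.0
[489.1962817  -79.4369002   82.44461812] [ 0.46128101 -0.36741949  0.43127991]
```

View pics/w2.png

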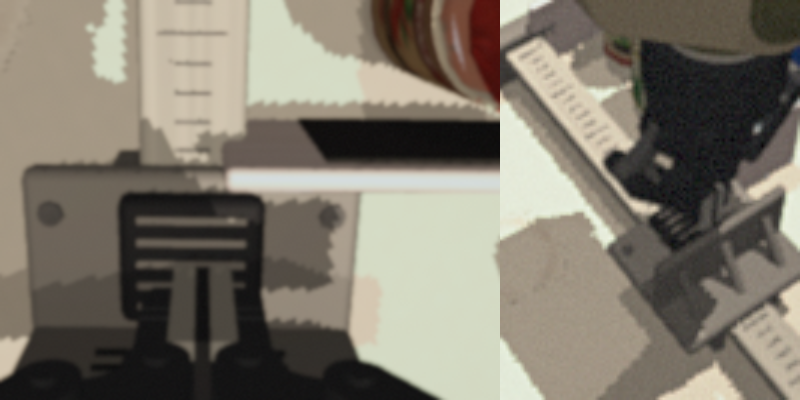

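```bash
python3 -m jog '[{"delta_pos":[0,0,-6],"angular":[0,0,0],"fingers":0},{"delta_pos":[0,0,-10],"angular":[0,0,0],"fingers":0},{"delta_pos":[0,0,-14],"angular":[0,0,0],"fingers":0},{"delta_pos":[0,0,-14],"angular":[0,0,0],"fingers":0},{"delta_pos":[0,0,-14],"angular":[0,0,0],"fingers":0}]'
```

```text
time_s: 3.22
eef_pos: [488.9, -79.4, 67.8]
ee_rot: [0.0, 0.834, 0.551, 0.0]
force: [-0.5, 0.1, 5.2]
grip_width: -0.001
grip_force: 2.2
```

```bash
python3 -m jog '[{"delta_pos":[0,0,-2],"angular":[0,0,0],"fingers":0},{"delta_pos":[-1.2,-2.8,-2],"angular":[0,0,0],"fingers":0},{"delta_pos":[-2.4,-5.5,-2],"angular":[0,0,0],"fingers":0},{"delta_pos":[-3.9,-9.2,-2],"angular":[0,0,0],"fingers":0},{"delta_pos":[-5.9,-13.8,-2],"angular":[0,0,0],"fingers":0},{"delta_pos":[-7.9,-18.4,-2],"angular":[0,0,0],"fingers":0},{"delta_pos":[-9.8,-23,-2],"angular":[0,0,0],"fingers":0},{"delta_pos":[-11.8,-27.6,-2],"angular":[0,0,0],"fingers":0}]'
```

```text
time_s: 4.22
eef_pos: [476.9, -106.8, 65.7]
ee_rot: [-0.0, 0.834, 0.551, 0.0]
force: [0.2, 3.9, 5.1]
grip_width: -0.001
grip_force: 2.7
```

```bash
python3 -m jog '[{"delta_pos":[-2,-4.6,0],"angular":[0,0,0],"fingers":0},{"delta_pos":[-3.9,-9.2,0],"angular":[0,0,0],"fingers":0},{"delta_pos":[-5.9,-13.8,0],"angular":[0,0,0],"fingers":0},{"delta_pos":[-7.9,-18.4,0],"angular":[0,0,0],"fingers":0},{"delta_pos":[-9.8,-23,0],"angular":[0,0,0],"fingers":0},{"delta_pos":[-11.8,-27.6,0],"angular":[0,0,0],"fingers":0},{"delta_pos":[-13.8,-32.2,0],"angular":[0,0,0],"fingers":0}]'
python3 - <<'E'
from rig import ctrl
import cv2,numpy as np
b=cv2.resize(ctrl.capture("wrist")["pixels"][120:320,180:430],(500,400)); a=cv2.resize(ctrl.capture("scene")["pixels"][220:390,250:400],(300,400))
cv2.imwrite("pics/w3.png",np.hstack([b,a]))
E
```

```text
time_s: 5.1
eef_pos: [462.9, -138.9, 65.6]
ee_rot: [-0.0, 0.834, 0.551, 0.0]
force: [1.2, 3.8, 4.5]
grip_width: -0.003
grip_force: 2.7
```

View pics/w3.png

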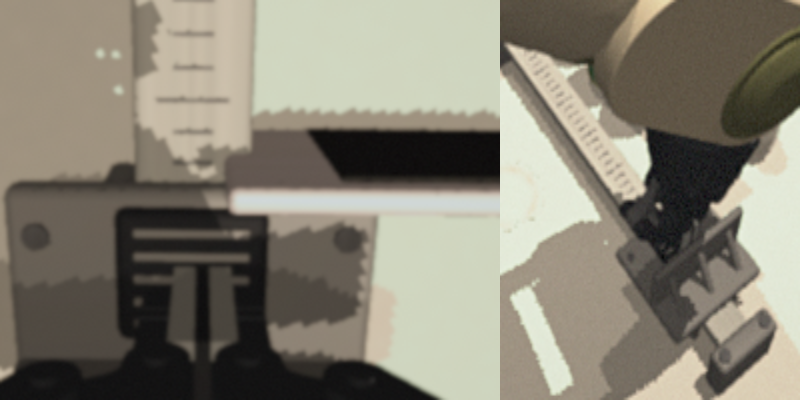

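```bash
python3 -m jog '[{"delta_pos":[-2,-4.6,0],"angular":[0,0,0],"fingers":0},{"delta_pos":[-3.5,-8.3,0],"angular":[0,0,0],"fingers":0},{"delta_pos":[-5.1,-12,0],"angular":[0,0,0],"fingers":0},{"delta_pos":[-6.3,-14.7,0],"angular":[0,0,0],"fingers":0},{"delta_pos":[-7.1,-16.6,0],"angular":[0,0,0],"fingers":0}]'
```

```text
time_s: 5.82
eef_pos: [455.7, -155.4, 65.5]
ee_rot: [-0.001, 0.834, 0.551, 0.0]
force: [-0.5, 3.8, 6.0]
grip_width: -0.001
grip_force: 2.7
```

```bash
python3 -m jog '[{"delta_pos":[-0.8,-1.8,0],"angular":[0,0,0],"fingers":0},{"delta_pos":[-1.6,-3.7,0],"angular":[0,0,0],"fingers":0},{"delta_pos":[-1.6,-3.7,0],"angular":[0,0,0],"fingers":0}]'; python3 -m jog '[{"delta_pos":[-0.8,-1.8,0],"angular":[0,0,0],"fingers":0},{"delta_pos":[-1.6,-3.7,0],"angular":[0,0,0],"fingers":0},{"delta_pos":[-1.6,-3.7,0],"angular":[0,0,0],"fingers":0}]'
```

```text
time_s: 6.2
eef_pos: [454.1, -159.2, 65.5]
ee_rot: [-0.001, 0.834, 0.551, -0.0]
force: [-0.3, 2.0, 6.2]
grip_width: -0.001
grip_force: 2.7
time_s: 6.58
eef_pos: [452.8, -162.9, 65.6]
ee_rot: [-0.0, 0.834, 0.551, 0.0]
force: [1.1, 3.6, 5.6]
grip_width: -0.001
grip_force: 2.7
```

```bash
python3 -m jog '[{"delta_pos":[-0.8,-1.8,0],"angular":[0,0,0],"fingers":0},{"delta_pos":[-1.6,-3.7,0],"angular":[0,0,0],"fingers":0},{"delta_pos":[-1.6,-3.7,0],"angular":[0,0,0],"fingers":0}]'; python3 - <<'E'
from rig import ctrl
import cv2,numpy as np
a=cv2.resize(ctrl.capture("scene")["pixels"][260:390,290:400],(500,590))
cv2.imwrite("pics/w4.png",a)
E
```

```text
time_s: 6.95
eef_pos: [451.4, -166.2, 65.7]
ee_rot: [-0.0, 0.834, 0.551, 0.001]
force: [1.6, 6.3, 5.6]
grip_width: 0.004
grip_force: 4.3
```

View pics/w4.png

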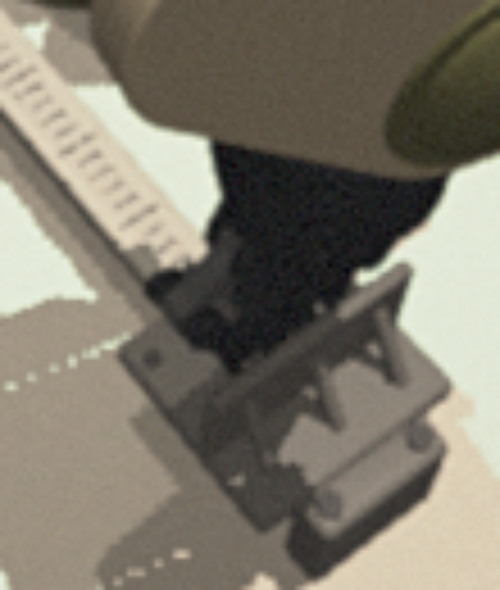

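```bash
python3 -m jog '[{"delta_pos":[-0.8,-1.8,0],"angular":[0,0,0],"fingers":0},{"delta_pos":[-0.8,-1.8,0],"angular":[0,0,0],"fingers":0},{"delta_pos":[-0.8,-1.8,0],"angular":[0,0,0],"fingers":0}]'
```

```text
time_s: 7.38
eef_pos: [451.4, -166.4, 65.7]
ee_rot: [-0.001, 0.835, 0.551, 0.002]
force: [11.0, 18.1, 6.0]
grip_width: -0.001
grip_force: 11.5
```

Hard stop reached (TCP no longer advances, force rises). Lift straight up, still lightly against the thumb rest, then move clear.

```bash
python3 -m jog '[{"delta_pos":[0.5,1.2,0],"angular":[0,0,0],"fingers":0},{"delta_pos":[0.5,1.2,4],"angular":[0,0,0],"fingers":0},{"delta_pos":[0.5,1.2,9],"angular":[0,0,0],"fingers":0},{"delta_pos":[0.5,1.2,15],"angular":[0,0,0],"fingers":0},{"delta_pos":[1.5,3.5,22],"angular":[0,0,0],"fingers":0},{"delta_pos":[2,4,50],"angular":[0,0,0],"fingers":0},{"delta_pos":[2,4,100],"angular":[0,0,0],"fingers":0},{"delta_pos":[-50,0,150],"angular":[0,0,0],"fingers":0},{"delta_pos":[-100,0,180],"angular":[0,0,0],"fingers":0},{"delta_pos":[-150,0,180],"angular":[0,0,0],"fingers":0}]'
python3 -m jog '[{"delta_pos":[-30,30,0],"angular":[0,0,0],"fingers":0},{"delta_pos":[-30,80,0],"angular":[0,0,0],"fingers":0},{"delta_pos":[-30,130,0],"angular":[0,0,0],"fingers":0},{"delta_pos":[-30,130,0],"angular":[0,0,0],"fingers":0}]'
python3 - <<'E'
from rig import ctrl
import cv2,numpy as np
s=ctrl.sense();print(s["force"],s["dq"].round(3) if hasattr(s["dq"],"round") else s["dq"])
a=cv2.resize(ctrl.capture("top")["pixels"][160:295,240:420],(460,345)); b=cv2.resize(ctrl.capture("scene")["pixels"][190:390,230:400],(340,345))
cv2.imwrite("pics/f.png",cv2.convertScaleAbs(np.hstack([a,b]),alpha=1.3))
E
```

```text
time_s: 8.62
eef_pos: [299.4, -169.0, 247.4]
ee_rot: [0.002, 0.834, 0.552, -0.0]
force: [-0.2, -0.8, 0.3]
grip_width: 0.002
grip_force: 0.0
time_s: 9.12
eef_pos: [270.0, -36.5, 245.7]
ee_rot: [0.0, 0.833, 0.554, 0.0]
force: [-0.4, -0.1, 0.4]
grip_width: 0.001
grip_force: 0.0
[-0.43186702 -0.09152227  0.37464326] [-0.092  0.037 -0.027 -0.013 -0.018 -0.063]
```

View pics/f.png

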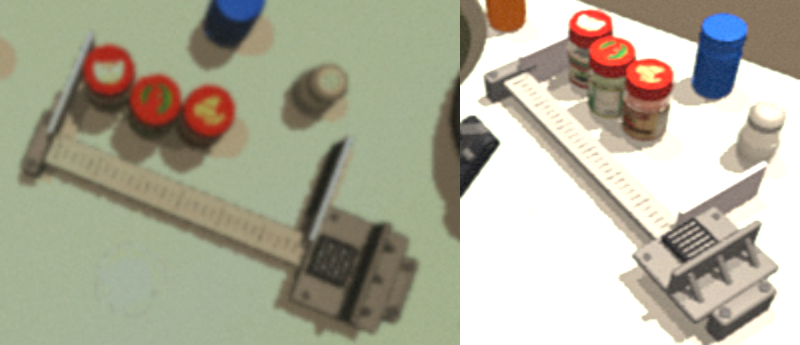

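```bash
python3 -c "
from rig import ctrl
print(ctrl.finish_job())"
```

```text
the job is handed in; nothing more can be done
None
```

I pressed the release, pushed the jaw back until it hit the end block, and lifted off so the pad sprang up again. The final pictures show the jars and salt shaker standing, apparently unmoved, and I handed the job in at about 9 s.

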